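Check the cured lacquer film on a sloping housing face

ROBOT

A 6-joint arm with a two-finger parallel gripper is mounted at the origin on a cart in front of the work surface, level with it; the furniture and walls round the work are solid. World frame = base frame: x ahead of the robot, y to its left, z up, the work surface at z = 0. Lengths are in m, angles in rad, forces in N, time in s.
With the tool pointing down it reaches from about 0.275 to 0.75 m from the base axis. Payload 10.2 kg.
Tool frame: the origin (TCP) lies at the centre of the arm's flange, where the gripper is bolted on; the fingertips stand 166 mm ahead of it and the grasp point (between the pads) lies 147 mm ahead of it (grip_depth is the distance from the TCP to the grasp point, in m); z points along the fingers, y is the line along which they close (so a half turn about z gives the same grasp; the last joint's range is limited). The gripper opens to 88 mm and grips with 3 to 60 N. Pads are 18 mm wide; open, the fingers measure 123 mm over their backs; the gripper's body (75 mm by 187 mm) begins 45 mm behind the grasp point.
Start: joints at [1.125, 0.313, 1.498, -0, 1.331, -0.223], TCP at [0.116, 0.512, 0.405] pointing down, gripper open.
Joint ranges: [-2.94, 2.94], [-0.97, 2.17], [0.19, 2.56], [-1.23, 4.37], [0.02, 3.11], [-2.88, 2.88]. Speed limits (rad/s): [2.39, 2.39, 3.01, 3.14, 3.14, 3.14].

INTERFACE

Orientations are given as a unit quaternion [x, y, z, w].
In Python, from cell import move_to, move_linear, move_j, gripper_to, hold, inverse_kinematics, camera, camera_params, IKError, sign_off, boxes_of, regions_of, pinpoint, read_clock, read_qpos, read_qd, read_joint_torque, read_eef_pos, read_tcp_rot, read_contact_force, read_moment, read_gripper_width, read_grip_force, grip_depth gives the robot as it stands. Calls block until the motion is done:
- move_to(position, orientation): joint-space move of the TCP to a pose.
- move_linear(position, vel=0.15, frame=None): straight line of the TCP; frame=None keeps the orientation; vel is the mean speed in m/s.
- move_j(angles): joint-space move.
- gripper_to(opening, squeeze=None): finger opening in m; squeeze is the grip in N (None keeps the last); returns when the fingers have stopped.
- hold(seconds).
- inverse_kinematics(position, orientation): joint angles nearest the present ones, or None.
- camera(name): name is "side" or "top" or "wrist"; returns (picture, depth): 400x640x3 uint8, blue, green, red; 400x640 float32, m along the optical axis (not along the pixel's ray), 0 where there is no reading.
- camera_params(name): a dict with "fov_y" (degrees; the focal length in pixels is half the picture's height over the tangent of half this angle, whatever the lens; pixels are square), "cx", "cy" (the principal point, pixels), "rvec" (rotation vector, rad) and "tvec" (3), from world to camera coordinates, as OpenCV has them. Camera axes: x right, y down, z forward; pixel columns grow to the right and rows downward; lengths in m; the calibration is good to about 2 mm. A picture is of the moment at which its call begins: read the wrist's pose just before it. camera_params takes no time and is no camera call; for the wrist camera it gives the pose at the moment of the call.
A pose or a line that the arm cannot do raises IKError and nothing moves.
- sign_off(): hands the job in; it is judged then, once.
Trained networks look in the newest picture that a camera, given by its name, has taken for a name from the list of things; names that differ only in an ending like _2 or _b are one class to them, and where a whole thing is asked for, a point or a joint stands for the part that bears it (a point fixed in the world has none). Each returns a list of dicts, best first, with "confidence" (0 to 1); they miss things now and then, are a little off and sometimes report something else, mostly with a low value. They report only what shows in the picture. A call takes as long as a camera call.
- boxes_of(camera, label): "location" ([x, y, z] in m, in the coordinates of the camera as it stood for that picture, good to about 4 mm: the middle of the surface that is visible of it).
- regions_of(camera, label): "mask" (400x640 bool, what is visible of it).
- pinpoint(camera, label): "location" ([x, y, z] in m, in the coordinates of the camera as it stood for that picture, good to about 4 mm: a listed point, or the origin of a listed thing).
Readings, each from a call of its own:
- read_clock(): time.
- read_qpos(): joint angles.
- read_qd(): joint speeds.
- read_joint_torque(): joint torques, N m.
- read_eef_pos(): TCP position.
- read_tcp_rot(): TCP orientation.
- read_contact_force(): force on the tool from outside, world axes, zero at the start.
- read_moment(): the same for the moment, N m.
- read_gripper_width(): finger opening in m.
- read_grip_force(): force on a finger pad.
Only numpy, scipy, OpenCV 4.12 (cv2) and the standard library are available. Lean on these libraries where they do the work, as an engineer would, in place of code of your own. Each camera call takes 0.05 s, during which the arm holds its last target. There are 200 camera calls.

TASK

The blue housing is cured: slide its tray sideways along the rails, out from under the lamp hood, until it is fully out against its end stop. Then take the orange film gauge from its stand and hold it nose first on the housing's sloping face, inside the white check ring and square to that sloping face, pushed lightly so that its sprung nose is about half in and never hard home. Finish while still holding the gauge there, with the tray still at its stop and the other things left where they lie.

Things in the scene. Friction and masses are not known exactly. Their poses are not given: they have to be found in the camera images.
- cure_unit: curing unit, fixed, placed and turned anew each time on a 4 mm mat: aluminium base 305 x 138 x 12 mm, two steel rails along its x, cream lamp hood over the far half. Origin on the underside, centre line; +x runs along the rails into the hood, z up. Base x = -115 to +190 mm. Hood x = +34 to +194, y = -69 to +69, top 170 mm up, open towards -x; amber eye shield 107 to 147 mm up
- tray (a joint): how far the tray has been slid out along the unit's -x: 0 under the lamp, 0.150 m at the end stop. It starts between 0 and 0.03 m. It runs stiffly (about 5 N) and stays where it is left
- tray_handle (a point): grip point of the tray's upright black handle: a tab 14 mm wide across the rails (y), 26 mm long along them (x), 40 mm high. The point is on its middle line, 13 mm under its top, 27 mm over the flat bar that carries it. Moves with the tray, 145 mm on the -x side of the tray's middle; axes as the unit's
- housing: blue lacquered housing fixed on the tray, 80 mm along the unit's x, 72 mm wide; origin in the middle of its underside, axes as the unit's. Its top face slopes at 20 degrees: 30 mm high at the -x edge, 59 mm at the +x edge, so it looks up and towards the unit's -x. A laser-marked square code is on the upper half
- ring_centre (a point): centre of the white check ring (23 mm outside, 16 mm inside, flat) in the surface of the sloping face's lower half; from start to start up to 15 mm to either side across the face. Its z axis is the outward normal of the sloping face, x points up the slope
- gauge_stand: dark stand, fixed, placed and turned anew each time: foot 72 x 72 x 5 mm, grey block 58 x 58 mm up to 50 mm with a round hole 22.5 mm across, in which the gauge stands upright, nose down. Origin in the middle of its underside, z up
- film_gauge: orange film gauge, about 0.15 kg, 134 mm long. z runs from nose to back end; origin at the end of the nose when fully out. Nose 11 mm thick, z = 0 to 14 mm; black neck 20 mm thick to 44 mm; orange body with flat sides to 134 mm, 30 mm along x, 26 mm along y. In the stand its shoulder at 44 mm rests on the block: draw it up over 44 mm to come clear
- nose_tip (a point): rounded end of the sprung steel nose (tip radius 4 mm); it moves with the nose, axes as the gauge's
- nose (a joint): how far the sprung nose is pushed into the gauge: 0 fully out, 0.008 m hard home. The spring needs 1.5 N to start and 0.6 N more for each mm
- brass_cap: bystander: brass hexagon screw cap, 55 mm across, 32 mm high; origin under its middle
- calliper: bystander: steel calliper lying flat, 188 x 81 x 9 mm; origin under its middle
- marker_pen: bystander: black marker pen lying flat, about 135 mm long, 16 mm thick; origin under its middle
- alcohol_bottle: bystander: white bottle with a red nozzle, 57 mm wide, 170 mm high, on the other side of the monitor; origin under its middle
- monitor: big black computer monitor, fixed, always in the same place: a near-vertical screen 0.55 m long and 0.44 m high that stands along the worktop between the robot's start (right of it) and all the work (left of it). It reaches from about x = 0.21, y = 0.02 to x = 0.75, y = -0.13; cross above it or keep off. Origin under its foot; its own y axis runs along the screen, away from the robot

How it is judged:
By the outcome, as a careful person would: the job done as asked, in the order asked, and still so for the second after the job is handed in, while the arm keeps its last pose, push and grip.
It also fails if it takes over 61 s, if anything falls off the work surface, if the arm or the gripper's body presses on something with over 40 N, if the wrist force passes 120 N, or if a joint passes its speed limit or range.

## Working session

There is one attempt and no reset: what is moved stays moved. The work goes in short steps, each a Python script; the robot and the scene stay as the last script left them, time stands still between calls to the robot, and variables do not carry over. Pictures are saved under pics/ and viewed, at most 10 in all, crops included, and the job is handed in when it is done.

```bash
mkdir -p pics; ls; cat > h.py <<'E'
import numpy as np, cv2
from scipy.spatial.transform import Rotation as R
from cell import *
def w2c(p):
    return R.from_rotvec(np.ravel(p["rvec"])).as_matrix(), np.ravel(p["tvec"])
def c2w(p,x):
    M,t=w2c(p); return (np.atleast_2d(x)-t)@M
def cloud(p,d,mask=None):
    f=d.shape[0]/2/np.tan(np.radians(p["fov_y"])/2)
    m=d>0
    if mask is not None: m&=mask
    v,u=np.nonzero(m); z=d[v,u]
    return c2w(p,np.c_[(u-p["cx"])/f*z,(v-p["cy"])/f*z,z]),np.c_[u,v]
E
python3 - <<'E'
from h import *
ims=[]
for c in ("top","side"):
    p=camera_params(c); im,d=camera(c); print(c,p)
    cv2.imwrite(f"pics/{c}0.png",im); np.save(f"{c}0.npy",d)
    for l in ["cure_unit","tray_handle","housing","ring_centre","gauge_stand","film_gauge","nose_tip","brass_cap","calliper","marker_pen","alcohol_bottle","monitor"]:
        r=pinpoint(c,l)
        print(c,l,[(np.round(c2w(p,q["location"])[0],4).tolist(),round(q["confidence"],2)) for q in r[:2]])
print(read_clock(),read_eef_pos(),read_tcp_rot(),grip_depth)
E
```

```text
pics
top {'fov_y': 55.65613029654755, 'cx': 326.04745472564167, 'cy': 197.38128871653183, 'rvec': array([ 2.09361217, -1.41337667,  0.49984286]), 'tvec': array([-0.20096897,  0.45239284,  0.66144919])}
top cure_unit []
top tray_handle [([0.3379, 0.3104, 0.0045], 0.33)]
top housing []
top ring_centre []
top gauge_stand []
top film_gauge []
top nose_tip []
top brass_cap [([0.4456, 0.3359, 0.0051], 0.68)]
top calliper []
top marker_pen [([0.6062, -0.298, 0.0038], 0.7), ([0.336, 0.3112, 0.0031], 0.56)]
top alcohol_bottle [([0.6053, -0.2982, -0.0], 0.94)]
top monitor []
side {'fov_y': 53.36351261198519, 'cx': 316.766080098399, 'cy': 199.252910350455, 'rvec': array([ 0.306028  , -2.70607694,  1.35851493]), 'tvec': array([0.54028146, 0.12677049, 1.02437979])}
side cure_unit [([0.7463, 0.2455, 0.0083], 0.62), ([0.5874, 0.0997, 0.0037], 0.59)]
side tray_handle []
side housing [([0.6959, 0.0698, 0.0417], 0.49)]
side ring_centre [([0.443, 0.3346, 0.0008], 0.21)]
side gauge_stand [([0.5732, 0.2874, 0.0059], 0.98)]
side film_gauge [([0.5768, 0.2911, 0.0076], 0.88)]
side nose_tip []
side brass_cap [([0.4411, 0.3362, 0.0027], 0.78)]
side calliper [([0.748, 0.2448, 0.0073], 0.83), ([0.5523, 0.1093, 0.0692], 0.19)]
side marker_pen [([0.3358, 0.3105, 0.0033], 0.74)]
side alcohol_bottle []
side monitor []
1.3 [0.11602298 0.51201917 0.40472553] [ 1.11195926e-01  9.93798504e-01 -3.13838067e-06 -1.17958058e-05] 0.1473
```

View pics/top0.png

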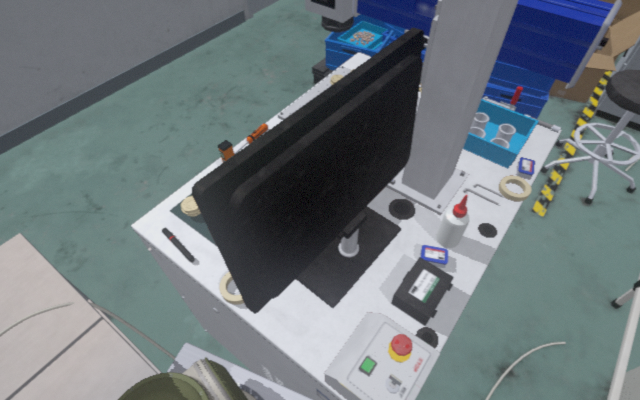

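View pics/side0.png

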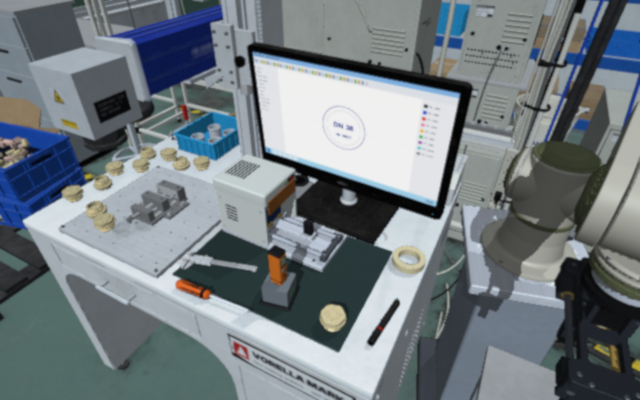

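```bash
cat > s1.py <<'E'
from h import *
p=camera_params("side"); d=np.load("side0.npy")
X,uv=cloud(p,d)
def fit(m,n):
    P=X[m]; z=np.median(P[:,2]); r=cv2.minAreaRect((P[:,:2]*1000).astype(np.float32))
    print(n,m.sum(),"z",z.round(4),"rect",np.round(r[0],1),np.round(r[1],1),round(r[2],1))
reg=(X[:,0]>.35)&(X[:,0]<.9)&(X[:,1]>-.1)&(X[:,1]<.5)
fit(reg&(abs(X[:,2]-.174)<.006)&(uv[:,0]<310)&(uv[:,0]>205),"hoodtop")
q=R.from_quat([1,0,0,0]).as_quat()
print(inverse_kinematics([.42,.22,.42],q))
move_to([.36,.26,.45],read_tcp_rot())
p=camera_params("wrist"); im,d=camera("wrist"); cv2.imwrite("pics/w1.png",im); np.save("w1.npy",d)
print(p)
for l in ["cure_unit","tray_handle","housing","ring_centre","gauge_stand","film_gauge","brass_cap","calliper","marker_pen"]:
    r=pinpoint("wrist",l)
    print(l,[(np.round(c2w(p,q["location"])[0],4).tolist(),round(q["confidence"],2)) for q in r[:2]])
print(read_clock(),read_eef_pos(),read_tcp_rot(),read_qpos())
E
python3 s1.py
```

```text
hoodtop 2112 z 0.1736 rect [684.6  25.4] [239.2 160.5] 73.0
[ 2.34693474e-01  1.88352779e-01  1.61765672e+00 -4.44089210e-16
  1.33558316e+00  1.80548980e+00]
{'fov_y': 58.56639688226813, 'cx': 318.5624619430986, 'cy': 201.4481258512111, 'rvec': array([-2.26663795, -1.80848063, -0.26912543]), 'tvec': array([-0.33492564, -0.33309243,  0.34776406])}
cure_unit []
tray_handle [([0.5498, 0.1201, 0.067], 0.85)]
housing []
ring_centre []
gauge_stand [([0.569, 0.2925, 0.0051], 0.59)]
film_gauge []
brass_cap [([0.4465, 0.3382, 0.0005], 0.74)]
calliper []
marker_pen [([0.337, 0.3124, -0.0002], 0.69)]
3.125 [0.35996821 0.26009292 0.4499652 ] [ 1.11127024e-01  9.93806210e-01 -4.00042175e-06 -4.78454861e-05] [ 3.60722486e-01  9.94472871e-02  1.64265907e+00  3.69286933e-05
  1.39957516e+00 -9.87366080e-01]
```

View pics/w1.png

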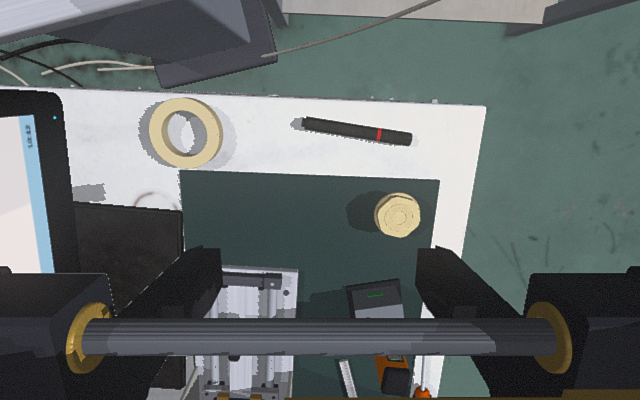

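```bash
cat > s2.py <<'E'
from h import *
r=R.from_quat(read_tcp_rot())
y=r.as_matrix()[:,1]; print("tool y",y)
q=R.from_matrix(np.array([[1,0,0],[0,-1,0],[0,0,-1.]]).T)  # x fwd, y right
cam_side=[]
move_to([.44,.22,.45],q.as_quat())
print(read_qpos())
p=camera_params("wrist"); im,d=camera("wrist"); cv2.imwrite("pics/w2.png",im); np.save("w2.npy",d); np.save("w2p.npy",p,allow_pickle=True)
M,t=w2c(p); print("cam pos",-M.T@t,"axis",M[2])
for l in ["cure_unit","tray_handle","housing","ring_centre","gauge_stand","film_gauge","calliper"]:
    r=pinpoint("wrist",l)
    print(l,[(np.round(c2w(p,q["location"])[0],4).tolist(),round(q["confidence"],2)) for q in r[:2]])
print(read_clock(),read_eef_pos(),read_tcp_rot())
E
python3 s2.py
```

```text
tool y [ 2.20877454e-01  9.75301569e-01 -1.85851410e-05]
[2.25084481e-01 2.08730286e-01 1.51415144e+00 1.13904528e-05
 1.41867788e+00 1.79533923e+00]
cam pos [0.51508004 0.22091876 0.42980895] axis [-2.89900104e-01  9.33100675e-04 -9.57056456e-01]
cure_unit [([0.5834, 0.1029, 0.0029], 0.9), ([0.5488, 0.1174, 0.0696], 0.57)]
tray_handle []
housing []
ring_centre []
gauge_stand [([0.5724, 0.2946, 0.0045], 0.6)]
film_gauge [([0.5749, 0.2904, 0.0129], 0.64)]
calliper []
5.8917 [0.43998558 0.22000849 0.44999302] [ 9.99999999e-01  3.00228431e-05 -1.78154479e-05  1.56189349e-05]
```

View pics/w2.png

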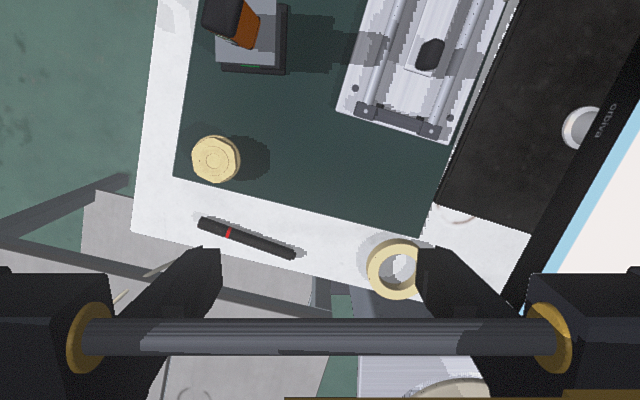

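```bash
cat > s3.py <<'E'
from h import *
def rect(P,n):
    r=cv2.minAreaRect((P[:,:2]*1000).astype(np.float32))
    print(n,len(P),"z",np.percentile(P[:,2],[5,50,95]).round(4),"c",np.round(r[0],1),np.round(r[1],1),round(r[2],1)); return r
p=camera_params("side"); d=np.load("side0.npy"); X,uv=cloud(p,d)
m=(abs(X[:,2]-.1735)<.004)&(uv[:,0]<300)&(uv[:,0]>205)&(uv[:,1]>150)
mk=np.zeros(d.shape,np.uint8); mk[uv[m,1],uv[m,0]]=1
mk=cv2.morphologyEx(mk,cv2.MORPH_OPEN,np.ones((5,5)))
n,lab,st,_=cv2.connectedComponentsWithStats(mk); k=1+np.argmax(st[1:,4])
s=lab[uv[:,1],uv[:,0]]==k; rect(X[s],"hood")
p=np.load("w2p.npy",allow_pickle=True).item(); d=np.load("w2.npy"); X,uv=cloud(p,d)
near=lambda c,r:np.hypot(X[:,0]-c[0],X[:,1]-c[1])<r
top=near((.549,.118),.03)&(X[:,2]>.05); rect(X[top],"handle all")
zt=np.percentile(X[top,2],90); rect(X[top&(X[:,2]>zt-.003)],"handle top")
g=near((.575,.291),.05)
for a,b,nm in((.13,.16,"gauge top"),(.06,.13,"gauge side"),(.049,.059,"block"),(.006,.014,"foot")):
    s=g&(X[:,2]>a)&(X[:,2]<b)
    if s.sum()>5: rect(X[s],nm)
# base
b=(X[:,2]>.012)&(X[:,2]<.02)&(X[:,1]>-.02)&(X[:,1]<.22)&(X[:,0]>.4); rect(X[b],"base")
P=X[b]
# end edge: lowest x for each y bin
e=[]
for y in np.arange(.06,.17,.004):
    q=P[abs(P[:,1]-y)<.002]
    if len(q)>3: e.append((y,q[:,0].min()))
e=np.array(e); print(e.round(4).tolist())
E
python3 s3.py
```

```text
hood 1872 z [0.1716 0.1737 0.1754] c [698.6  71.2] [138.5 160. ] 73.6
handle all 652 z [0.054  0.0782 0.0806] c [549.9 115.2] [14.8 25.8] 73.7
handle top 387 z [0.0776 0.0793 0.0808] c [549.9 115.7] [13.8 25.2] 72.5
gauge top 1388 z [0.1341 0.1439 0.1454] c [571.7 292.1] [26.4 28.9] 71.1
gauge side 780 z [0.0664 0.1004 0.1279] c [565.2 285.9] [17.9 36.8] 36.9
block 2095 z [0.0524 0.0539 0.0553] c [572.7 292.3] [58.7 58.2] 86.3
foot 912 z [0.007  0.0088 0.0105] c [558.6 277.1] [55.8 96.8] 44.0
base 20536 z [0.0143 0.0157 0.0171] c [504.   91.3] [222.6 207.9] 90.0
[[0.06, 0.4001], [0.064, 0.4001], [0.068, 0.4], [0.072, 0.4003], [0.076, 0.4586], [0.08, 0.4596], [0.084, 0.4611], [0.088, 0.4623], [0.092, 0.4634], [0.096, 0.4644], [0.1, 0.4657], [0.104, 0.4669], [0.108, 0.4679], [0.112, 0.4691], [0.116, 0.4703], [0.12, 0.4714], [0.124, 0.4725], [0.128, 0.4736], [0.132, 0.4759], [0.136, 0.476], [0.14, 0.4771], [0.144, 0.4794], [0.148, 0.4803], [0.152, 0.4816], [0.156, 0.4828], [0.16, 0.4838], [0.164, 0.4849], [0.168, 0.4859]]
```

```bash
cat >> h.py <<'E'
PSI=np.radians(-16.45); UX=np.array([np.cos(PSI),np.sin(PSI),0]); UY=np.array([-np.sin(PSI),np.cos(PSI),0]); EZ=np.array([0,0,1.])
U0=np.array([.5892,.1034,.004])
DOWN_U=R.from_matrix(np.c_[UX,-UY,-EZ])
E
cat > s4.py <<'E'
from h import *
h=np.array([.5499,.1157,.0663]); q=DOWN_U.as_quat()
gripper_to(.05,40)
move_to(h+EZ*(.147+.12),q)
move_linear(h+EZ*.1473,vel=.12)
f0=read_contact_force(); print("before grip",f0.round(1) if hasattr(f0,'round') else f0)
gripper_to(0.0,40); print(read_gripper_width(),read_grip_force(),read_clock())
s=np.array(read_eef_pos())
f0=np.array(read_contact_force())
move_linear(s-UX*.130,vel=.08); print((np.array(read_contact_force())-f0)@UX)
for k in range(1,30):
    move_linear(s-UX*(.130+.001*k),vel=.03)
    f=(np.array(read_contact_force())-f0)@UX
    tr=-(np.array(read_eef_pos())-s)@UX
    print(k,round(f,1),round(tr,4))
    if abs(f)>18: break
print(read_gripper_width(),read_clock(),read_eef_pos())
E
python3 s4.py
```

```text
before grip [-0.4  0.4 -0.3]
0.013666723341162897 39.98753375373781 9.1667
4.654966567225335
1 6.0 0.1306
2 5.4 0.1316
3 6.0 0.1326
4 6.4 0.1336
5 5.5 0.1345
6 6.1 0.1356
7 5.8 0.1366
8 6.4 0.1376
9 6.0 0.1386
10 6.6 0.1396
11 5.8 0.1406
12 5.3 0.1416
13 5.7 0.1426
14 6.0 0.1436
15 6.6 0.1446
16 6.1 0.1456
17 6.1 0.1466
18 8.0 0.1474
19 13.8 0.1477
20 19.5 0.1481
0.013699213741425638 15.9417 [0.40759563 0.15616843 0.21370313]
```

```bash
cat > s5.py <<'E'
from h import *
gripper_to(.05)
s=np.array(read_eef_pos()); print("f",read_contact_force())
move_linear(s+EZ*.09,vel=.2)
move_to([.55,.17,.45],DOWN_U.as_quat())
hold(.15)
p=camera_params("wrist"); im,d=camera("wrist"); cv2.imwrite("pics/w3.png",im); np.save("w3.npy",d); np.save("w3p.npy",p,allow_pickle=True)
for l in ["ring_centre","housing","tray_handle","film_gauge","gauge_stand","calliper"]:
    r=pinpoint("wrist",l)
    print(l,[(np.round(c2w(p,q["location"])[0],4).tolist(),round(q["confidence"],2)) for q in r[:2]])
camera("side"); ps=camera_params("side")
for l in ["ring_centre","tray_handle"]:
    print("side",l,[(np.round(c2w(ps,q["location"])[0],4).tolist(),round(q["confidence"],2)) for q in pinpoint("side",l)[:2]])
X,uv=cloud(p,d)
L=(X-U0)@np.c_[UX,UY,EZ]
m=(L[:,0]>-.08)&(L[:,0]<-.008)&(abs(L[:,1])<.034)&(L[:,2]>.03)
A=np.c_[L[m][:,:2],np.ones(m.sum())]; z=L[m][:,2]
for _ in range(5):
    c=np.linalg.lstsq(A,z,rcond=None)[0]; k=abs(A@c-z)<.003; A,z=A[k],z[k]
print("plane",c,len(z),"slope deg",np.degrees(np.arctan(c[:2])))
np.save("plane.npy",c)
print("housing L extents",A[:,:2].min(0),A[:,:2].max(0))
def rect(P,n):
    r=cv2.minAreaRect((P[:,:2]*1000).astype(np.float32))
    print(n,len(P),"z",np.percentile(P[:,2],[5,50,95]).round(4),"c",np.round(r[0],1),np.round(r[1],1),round(r[2],1))
t=np.hypot(X[:,0]-.572,X[:,1]-.291)<.03
z9=np.percentile(X[t&(X[:,2]>.12),2],80); print(z9)
rect(X[t&(X[:,2]>z9-.004)],"gauge top"); rect(X[t&(X[:,2]>.085)],"gauge >.085")
t=np.hypot(X[:,0]-.572,X[:,1]-.291)<.05
rect(X[t&(abs(X[:,2]-.054)<.003)],"block")
h=(np.hypot(X[:,0]-.408,X[:,1]-.156)<.03)&(X[:,2]>.076); rect(X[h],"handle")
print(read_clock())
E
python3 s5.py
```

```text
f [ 0.0895974  -0.04048158  0.55111259]
ring_centre [([0.5362, 0.1168, 0.0801], 0.76)]
housing [([0.5484, 0.1124, 0.04], 0.64)]
tray_handle []
film_gauge [([0.5735, 0.2886, 0.0095], 0.92)]
gauge_stand [([0.5721, 0.294, 0.0059], 0.81)]
calliper [([0.7464, 0.248, 0.002], 0.59)]
side ring_centre [([0.5312, 0.1204, 0.0797], 0.55), ([0.3376, 0.3139, 0.0005], 0.24)]
side tray_handle [([0.4112, 0.1537, 0.0679], 0.67)]
plane [2.00894014 1.00041936 0.37994913] 864 slope deg [63.53703008 45.01201132]
housing L extents [-0.06612163  0.01299469] [-0.02248792  0.02884434]
0.14449850029920763
gauge top 1052 z [0.1416 0.144  0.1454] c [573.  291.7] [25.8 30.5] 70.8
gauge >.085 2014 z [0.092  0.1414 0.1451] c [572.9 291.6] [25.9 30.5] 70.7
block 1606 z [0.0525 0.0538 0.0551] c [572.7 292.3] [58.7 58.4] 86.3
handle 241 z [0.0768 0.0792 0.0806] c [410.8 157.1] [13.4 24.1] 75.0
18.7083
```

View pics/w3.png

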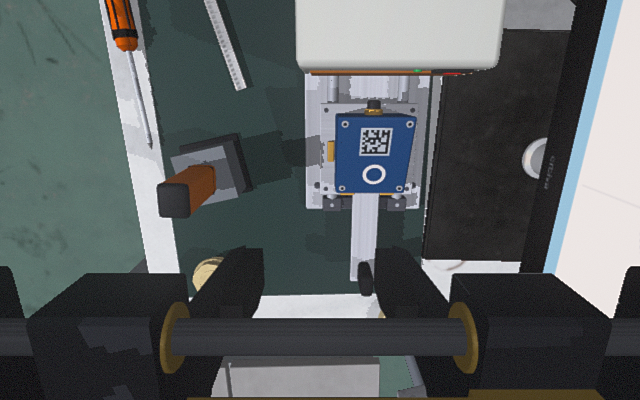

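```bash
cat > ring.py <<'E'
from h import *
def ring(p,im,d,box):
    u0,u1,v0,v1=box
    X,uv=cloud(p,d); L=(X-U0)@np.c_[UX,UY,EZ]
    m=(L[:,0]>-.085)&(L[:,0]<-.003)&(abs(L[:,1])<.036)&(L[:,2]>.06)&(L[:,2]<.11)
    A=np.c_[L[m][:,:2],np.ones(m.sum())]; z=L[m][:,2]
    for _ in range(8):
        c=np.linalg.lstsq(A,z,rcond=None)[0]; k=abs(A@c-z)<.004; A,z=A[k],z[k]
    print("plane",c.round(4),len(z),"deg",np.degrees(np.arctan(c[:2])).round(2),"ext",A[:,:2].min(0).round(4),A[:,:2].max(0).round(4))
    w=np.zeros(d.shape,np.uint8); w[v0:v1,u0:u1]=(im[v0:v1,u0:u1].min(2)>140)
    cs,_=cv2.findContours(w,cv2.RETR_EXTERNAL,cv2.CHAIN_APPROX_NONE); k=max(cs,key=cv2.contourArea)
    e=cv2.fitEllipse(k); print("ellipse",e)
    f=d.shape[0]/2/np.tan(np.radians(p["fov_y"])/2)
    M,t=w2c(p); o=-M.T@t
    ray=M.T@np.array([(e[0][0]-p["cx"])/f,(e[0][1]-p["cy"])/f,1])
    B=np.c_[UX,UY,EZ]; oL=(o-U0)@B; rL=ray@B
    s=(c[:2]@oL[:2]+c[2]-oL[2])/(rL[2]-c[:2]@rL[:2]); P=oL+s*rL
    print("ring local",P.round(4),"world",(U0+B@P).round(4)); return U0+B@P
if __name__=="__main__":
    p=np.load("w3p.npy",allow_pickle=True).item()
    ring(p,cv2.imread("pics/w3.png"),np.load("w3.npy"),(355,395,160,190))
    for P in([.573,.2917,.115],):pass
E
python3 ring.py
cat > s6.py <<'E'
from h import *
a=np.radians(-19.2); gx=np.array([np.cos(a),np.sin(a),0]); gy=np.array([-np.sin(a),np.cos(a),0])
q=R.from_matrix(np.c_[gx,-gy,-EZ]).as_quat()
g=np.array([.573,.2917,.112])
gripper_to(.06,30)
move_to(g+EZ*(.1473+.09),q)
move_linear(g+EZ*.1473,vel=.12)
gripper_to(0,45); print(read_gripper_width(),read_grip_force(),read_contact_force())
move_linear(g+EZ*(.1473+.075),vel=.12)
print(read_gripper_width(),read_contact_force(),read_clock(),read_qpos())
im,d=camera("side"); cv2.imwrite("pics/s6.png",im[150:330,180:400])
E
python3 s6.py
```

```text
plane [0.363  0.     0.0959] 5553 deg [19.95  0.  ] ext [-0.0817 -0.0359] [-0.0032  0.036 ]
ellipse ((373.6784973144531, 173.860595703125), (18.377525329589844, 22.397098541259766), 78.1744384765625)
ring local [-0.0602 -0.0017  0.074 ] world [0.5309 0.1188 0.078 ]
0.025629860736422743 44.994069607928395 [-0.79536756  0.09051003 -0.0786479 ]
0.025456775041076213 [-0.59903092  0.01313611 -2.24172891] 22.0333 [ 2.88957930e-01  6.29993865e-01  1.20310392e+00 -2.10919597e-06
  1.31012194e+00  2.19489787e+00]
```

```bash
cat >> h.py <<'E'
c20,s20=np.cos(np.radians(20)),np.sin(np.radians(20))
N=-s20*UX+c20*EZ; XS=c20*UX+s20*EZ
QF=R.from_matrix(np.c_[XS,-UY,-N]).as_quat()
RING=np.array([.5309,.1188,.078]); LT=.2493
E
cat > s7.py <<'E'
from h import *
t=RING+N*(LT+.03); print(t,inverse_kinematics(t,QF))
s=np.array(read_eef_pos()); move_linear(s+EZ*.06,vel=.2)
move_to(t+EZ*.02,QF); move_linear(t,vel=.1); hold(.2)
print(read_contact_force(),read_gripper_width())
p=camera_params("wrist"); im,d=camera("wrist"); cv2.imwrite("pics/w4.png",im); np.save("w4.npy",d); np.save("w4p.npy",p,allow_pickle=True)
ps=camera_params("side"); si,sd=camera("side"); cv2.imwrite("pics/s7.png",cv2.resize(si[180:290,230:390],None,fx=5,fy=5,interpolation=cv2.INTER_CUBIC)); np.save("s7.npy",sd)
for c,pp in(("wrist",p),("side",ps)):
    for l in ("nose_tip","ring_centre","film_gauge"):
        print(c,l,[(np.round(c2w(pp,q["location"])[0],4).tolist(),round(q["confidence"],2)) for q in pinpoint(c,l)[:2]])
print("expected tip",RING+N*.03,read_clock(),read_eef_pos())
E
python3 s7.py
```

```text
[0.43928393 0.14585097 0.34045615] [ 0.08950515  0.20025356  1.8382966  -0.17895959  0.78473277  2.05392144]
[ 0.13892681  0.30952713 -2.02469045] 0.025524439301569606
wrist nose_tip []
wrist ring_centre [([0.5317, 0.1145, 0.0784], 0.91)]
wrist film_gauge [([0.5228, 0.1217, 0.1088], 0.85)]
side nose_tip [([0.534, 0.1178, 0.0785], 0.68)]
side ring_centre [([0.5328, 0.1217, 0.0778], 0.58)]
side film_gauge [([0.5183, 0.1202, 0.1084], 0.63)]
expected tip [0.52105939 0.12170558 0.10619078] 24.2333 [0.4392793  0.14584128 0.34053567]
```

View pics/w4.png

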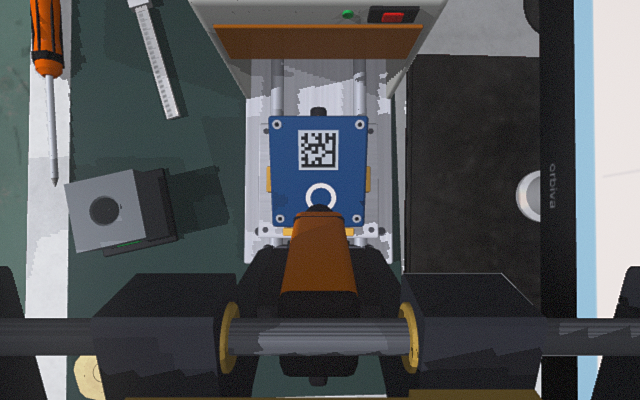

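View pics/s7.png

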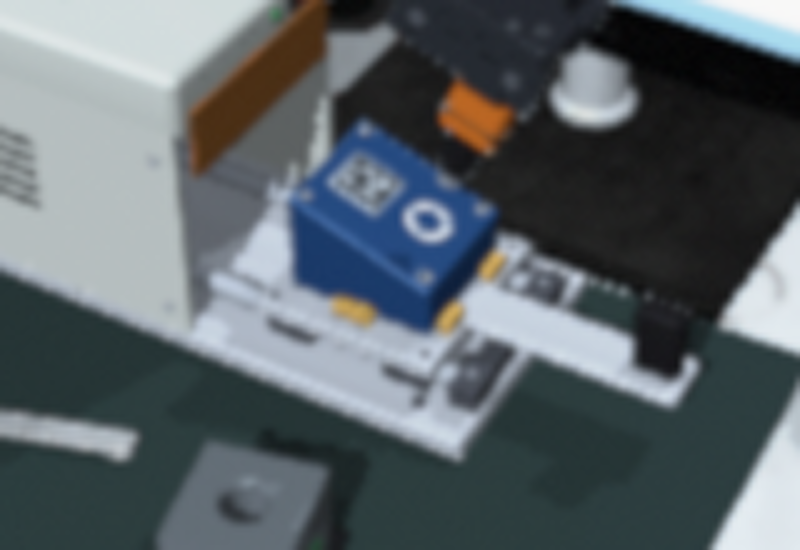

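```bash
cat > s8.py <<'E'
from h import *; from ring import ring
p=np.load("w4p.npy",allow_pickle=True).item(); im=cv2.imread("pics/w4.png"); d=np.load("w4.npy")
f=200/np.tan(np.radians(p["fov_y"])/2)
def proj(P):
    M,t=w2c(p); c=M@P+t; return c[0]/c[2]*f+p["cx"],c[1]/c[2]*f+p["cy"]
print("proj RING",proj(RING),"tip",proj(RING+N*.03))
im2=im.copy(); im2[204:]=0
w=(im[:,:,:3].min(2)>140).astype(np.uint8); w[:170]=0; w[207:]=0; w[:,:300]=0; w[:,342:]=0
v,u=np.nonzero(w); print("ring px",u.min(),u.max(),v.min(),v.max())
# outer ring fit in plane coords
M,t=w2c(p); o=-M.T@t
rays=np.c_[(u-p["cx"])/f,(v-p["cy"])/f,np.ones(len(u))]@M
s=((RING-o)@N)/(rays@N); Q=o+s[:,None]*rays-RING
x,y=Q@XS,Q@UY
from scipy.optimize import least_squares
# ring mid radius 9.75mm: fit circle to pixel centres
r=least_squares(lambda c:np.hypot(x-c[0],y-c[1])-.00975,[0,0],loss="soft_l1",f_scale=.001).x
print("ring offset up-slope, across(mm)",r*1000,"rad range",np.percentile(np.hypot(x-r[0],y-r[1]),[1,99]))
hsv=cv2.cvtColor(im,cv2.COLOR_BGR2HSV)
mk=(hsv[:,:,0]<18)&(hsv[:,:,1]>120)&(hsv[:,:,2]>60); mk[:212]=0; mk[300:]=0; mk[:,:280]=0; mk[:,365:]=0
X,uv=cloud(p,d,mk); T=(X-(RING+N*.03))@np.c_[XS,UY,N]
k=(T[:,2]>.045)&(T[:,2]<.1)&(T[:,0]>.008); T=T[k]; print(len(T),T.min(0),T.max(0))
A=np.c_[T[:,1:],np.ones(len(T))]; z=T[:,0]
for _ in range(5):
    c=np.linalg.lstsq(A,z,rcond=None)[0]; kk=abs(A@c-z)<.003; A,z=A[kk],z[kk]
print("face x = a*y+b*z+c; tilts deg",np.degrees(np.arctan(c[:2])),"offset at z=.045,0:",c[2]+.045*c[1],c[2],len(z))
zz=[];mid=[]
for a in np.arange(.05,.1,.005):
    q=T[(abs(T[:,2]-a)<.0025)&(abs(T[:,0]-.015)<.004)]
    if len(q)>10: zz.append(a); mid.append((q[:,1].min()+q[:,1].max())/2); print(round(a,3),q[:,1].min().round(4),q[:,1].max().round(4))
print("midline slope deg, at tip",np.degrees(np.polyfit(zz,mid,1)[0]),np.polyfit(zz,mid,1)[1])
E
python3 s8.py
```

```text
proj RING (np.float64(320.3373516464121), np.float64(197.36616069472763)) tip (np.float64(320.5281378204705), np.float64(209.69599594051763))
ring px 306 335 183 206
ring offset up-slope, across(mm) [ 0.12304553 -0.08551587] rad range [0.00794375 0.01145583]
2109 [ 0.01090337 -0.01149186  0.04825967] [0.01571778 0.01430775 0.09997079]
face x = a*y+b*z+c; tilts deg [ 0.10422755 -0.16309418] offset at z=.045,0: 0.014823700094222913 0.014951794312452828 2095
0.05 -0.0101 0.0133
0.055 -0.0089 0.0128
0.06 -0.0111 0.0142
0.065 -0.0113 0.0142
0.07 -0.0114 0.014
0.075 -0.0112 0.0138
0.08 -0.011 0.0141
0.085 -0.0114 0.014
0.09 -0.0114 0.0142
0.095 -0.0115 0.0142
midline slope deg, at tip -0.5238570435548694 0.002137019570521693
```

```bash
cat > s9.py <<'E'
from h import *
B=RING-UY*.0015+XS*.0001
at=lambda g:B+N*(LT+g)
move_linear(at(.012),vel=.06); hold(.3)
F=lambda:np.mean([np.array(read_contact_force()) for _ in range(5)],0)
f0=F(); print(f0)
g=.006; tc=None
move_linear(at(g),vel=.04); print((F()-f0)@N)
while g>-.012:
    g-=.0005; move_linear(at(g),vel=.02); hold(.05); fn=(F()-f0)@N
    act=(np.array(read_eef_pos())-B)@N-LT
    print(round(g,4),round(act,4),round(fn,2))
    if tc is None and fn>.8: tc=act
    if tc is not None and (fn>3.75 or tc-act>.0042): break
hold(.3); print("final",(F()-f0),(F()-f0)@N,"contact at",tc,read_clock(),read_gripper_width())
p=camera_params("wrist"); im,d=camera("wrist"); cv2.imwrite("pics/w5.png",cv2.resize(im[100:320,220:420],None,fx=2.5,fy=2.5)); np.save("w5.npy",d); cv2.imwrite("w5.png",im); np.save("w5p.npy",p,allow_pickle=True)
si,sd=camera("side"); cv2.imwrite("pics/s9.png",cv2.resize(si[195:265,280:360],None,fx=8,fy=8,interpolation=cv2.INTER_CUBIC)); np.save("s9.npy",sd)
E
python3 s9.py
```

```text
[-0.8506208   0.80540271 -1.20950664]
-1.2046905394801377
0.0055 0.0056 -0.29
0.005 0.005 -0.39
0.0045 0.0045 -0.83
0.004 0.004 -0.6
0.0035 0.0035 -0.5
0.003 0.003 -0.03
0.0025 0.0025 -0.66
0.002 0.002 -0.95
0.0015 0.0015 -1.22
0.001 0.001 -0.55
0.0005 0.0005 -0.19
-0.0 -0.0 -1.56
-0.0005 -0.0004 0.81
-0.001 -0.001 0.68
-0.0015 -0.0015 0.96
-0.002 -0.002 1.87
-0.0025 -0.0025 2.8
-0.003 -0.003 2.22
-0.0035 -0.0035 2.42
-0.004 -0.004 2.52
-0.0045 -0.0045 3.18
-0.005 -0.005 3.7
final [-0.25213381 -0.48032736  3.32433745] 3.16003935353658 contact at -0.0004216711417075192 32.1833 0.025409506254812142
```

View pics/s9.png

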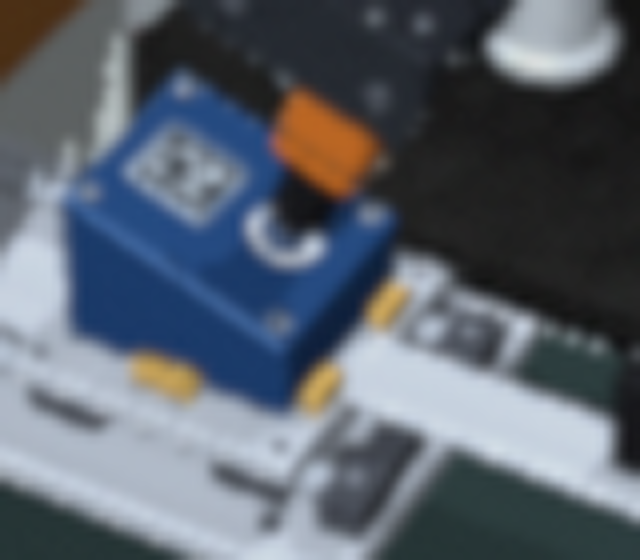

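View pics/w5.png

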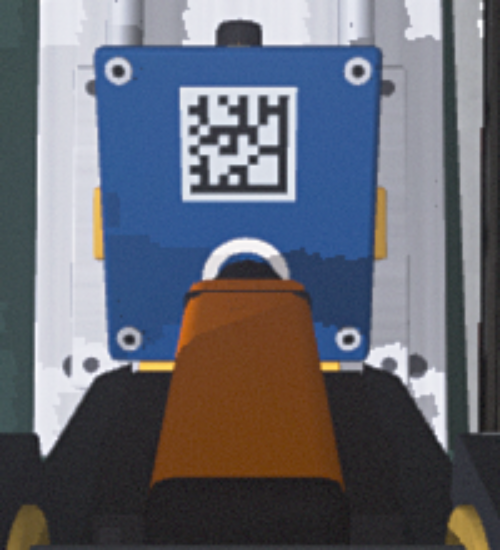

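```bash
cat > s10.py <<'E'
from h import *
B=RING-UY*.0015+XS*.0001
move_linear(B+N*(LT-.0046),vel=.02); hold(.2)
# wrist: ring & body centres (columns)
p=np.load("w5p.npy",allow_pickle=True).item(); im=cv2.imread("w5.png"); d=np.load("w5.npy")
f=200/np.tan(np.radians(p["fov_y"])/2); M,t=w2c(p); o=-M.T@t
w=(im.min(2)>140).astype(np.uint8); w[:194]=0; w[214:]=0; w[:,:298]=0; w[:,340:]=0
v,u=np.nonzero(w); rays=np.c_[(u-p["cx"])/f,(v-p["cy"])/f,np.ones(len(u))]@M
s=((RING-o)@N)/(rays@N); Q=o+s[:,None]*rays-B; x,y=Q@XS,Q@UY
from scipy.optimize import least_squares
r=least_squares(lambda c:np.hypot(x-c[0],y-c[1])-.00975,[0,0],loss="soft_l1",f_scale=.001).x
print("ring rel. to gauge cmd axis, cam (mm) upslope, across",r*1000,len(u))
hsv=cv2.cvtColor(im,cv2.COLOR_BGR2HSV)
mk=(hsv[:,:,0]<18)&(hsv[:,:,1]>120)&(hsv[:,:,2]>60); mk[:214]=0; mk[300:]=0; mk[:,:275]=0; mk[:,365:]=0
X,_=cloud(p,d,mk); T=(X-B)@np.c_[XS,UY,N]
for a in np.arange(.05,.1,.01):
    q=T[(abs(T[:,2]-a)<.005)&(abs(T[:,0]-.015)<.004)]
    lo,hi=np.percentile(q[:,1],[1,99]); print(round(a,3),lo.round(4),hi.round(4),"mid mm",round((lo+hi)*500,2),"face x",np.median(q[:,0]).round(4))
ps=camera_params("side"); si,_=camera("side"); u0,v0,k=285,195,10
big=cv2.resize(si[v0:v0+55,u0:u0+70],None,fx=k,fy=k,interpolation=cv2.INTER_CUBIC)
fs=200/np.tan(np.radians(ps["fov_y"])/2); Ms,ts=w2c(ps)
def pj(P):
    c=P@Ms.T+ts; return np.round((np.c_[c[:,0]/c[:,2]*fs+ps["cx"]-u0,c[:,1]/c[:,2]*fs+ps["cy"]-v0]+.5)*k).astype(np.int32)
a=np.linspace(0,2*np.pi,60)
circ=lambda c,r:c+r*(np.cos(a)[:,None]*XS+np.sin(a)[:,None]*UY)
for c,rr,col in((RING,.0115,(0,255,255)),(RING,.008,(0,255,255)),(B,.004,(0,0,255)),(B+N*.0095,.01,(0,255,0)),(B+N*.0395,.01,(0,255,0))):
    cv2.polylines(big,[pj(circ(c,rr))],True,col,1)
cv2.imwrite("pics/s10.png",big)
print(read_contact_force(),read_clock())
E
python3 s10.py
```

```text
ring rel. to gauge cmd axis, cam (mm) upslope, across [0.07847129 1.43706234] 238
0.05 -0.0109 0.013 mid mm 1.05 face x 0.0144
0.06 -0.0111 0.0135 mid mm 1.17 face x 0.0144
0.07 -0.011 0.0135 mid mm 1.24 face x 0.0143
0.08 -0.0113 0.0132 mid mm 0.97 face x 0.0143
0.09 -0.0112 0.0133 mid mm 1.04 face x 0.0143
[-1.87421309  1.14273716  1.68940588] 32.7833
```

View pics/s10.png

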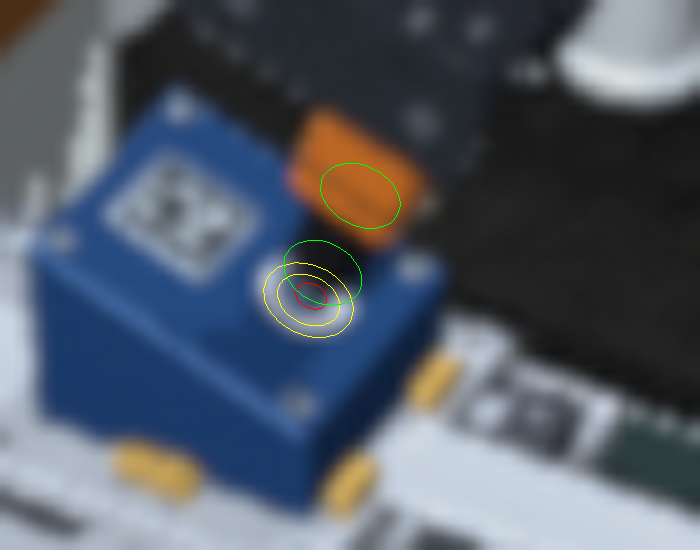

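```bash
python3 -c "
from cell import *
print(sign_off(), read_clock())"
```

```text
the job is handed in; nothing more can be done
the job is handed in; nothing more can be done
```

The job is handed in after about 33 s on the robot's clock. The tray is out against its stop. The gauge is still held square on the sloping face, within about 1 mm of the ring's centre by the cameras, with its nose about half in (roughly 4 mm, estimated from travel and the noisy force reading).

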